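Load the green filter cell into the tilted stage

TASK

Take the green filter cell from the rack and set it gently on the tilted black plate, square to its two fences but some 20 to 30 mm short of them, and let go so that it slides down and sits flush in the corner. Then push the blue-handled spring clamp down the slope until its red nose presses the cell into the corner with about 6 newtons (never more than 10), and leave it clamped. Do not disturb the other things.

Things in the scene. Friction and masses are not known exactly. Their poses are not given: they have to be found in the camera images.
- green_cell: the cell to load: black 60x60x10 mm square base plate, on it a centred black square housing 34x34 mm, 10 to 46 mm above the underside, with gold ring and round green glass on top; 110 to 225 g. Origin: centre of the underside; z up, x and y square to the sides of base and housing. One of three cells 100 mm apart on a 6 mm rack board; their order varies
- amber_cell: leave alone: cell of the same kind and size with amber glass, also on the rack
- violet_cell: leave alone: cell of the same kind and size with violet glass, also on the rack
- nest: black slick plate tilted 22 degrees, two fences in a right-angled corner at its low end. Origin: point of the plate's surface, 60 mm above the table, where the centre of the cell's underside lies when fully home. z: plate normal; x and y lie in the plate, each pointing squarely at one fence (inner face 30 mm from the origin), so downhill is x + y.
- fence_corner (a point): inner corner where the two aluminium fences (9 mm high, 9 mm thick) meet, on the plate's surface, 42.4 mm downhill of the nest origin; axes as the nest's. A released cell slides down by itself (friction about 0.07). The plate is 150 mm wide and runs from 195 mm uphill to 65 mm downhill of the nest origin; a thin white line crosses it 60 mm uphill of that origin
- clamp: slide block of the spring clamp, uphill of the cell's place: aluminium, 34 mm along the slope, 36 mm wide, 17 mm high. Origin: its middle, on the plate's surface; z plate normal, x straight downhill to the nest origin. Slides along x only, from 155 to 175 mm uphill of the nest origin at the start to 65 mm at the end stop; sliding friction about 10 N, stays where left
- handle (a point): middle of the clamp's upright blue paddle, 40 mm above the plate, straight above the clamp's origin, axes as the clamp's. Paddle: 12 mm thick along the slope, 36 mm wide, from 17 to 60 mm above the plate
- block_front (a point): middle of the block's downhill face, 17 mm downhill of the clamp origin, 5.5 mm above the plate. From here a rod with a red nose plate (22 mm wide, 1.5 to 9.5 mm above the plate) sticks out by 17 to 39 mm: differs every time, not measured. Behind the nose a spring, 2.2 N per mm, 14 mm travel, no preload. From touching the cell's uphill corner edge on, the push needed rises by the spring force
- wheel: leave alone: black sample wheel, 256 mm across, lying on the table
- driver: leave alone: screwdriver lying on the table
- flask: leave alone: white bottle, 60 mm across, 160 mm tall

How it is judged:
By the outcome, as a careful person would: the job done as asked, in the order asked, and still so for the second after the job is handed in, with the robot touching nothing.
It also fails if it takes over 72 s, if anything falls off the work surface, if the arm or the gripper's body presses on something with over 40 N, if the wrist force passes 120 N, or if a joint passes its speed limit or range.

ROBOT

A 7-joint arm with a two-finger parallel gripper is mounted at the origin on the work surface. World frame = base frame: x ahead of the robot, y to its left, z up, the work surface at z = 0. Lengths are in m, angles in rad, forces in N, time in s.
With the tool pointing down it reaches from about 0.35 to 0.9 m from the base axis. Payload 8.1 kg.
Tool frame: the origin (TCP) lies at the centre of the arm's flange, where the gripper is bolted on; the fingertips stand 178 mm ahead of it and the grasp point (between the pads) lies 159 mm ahead of it; z points along the fingers, y is the line along which they close (so a half turn about z gives the same grasp; the last joint's range is limited). The gripper opens to 92 mm and grips with 3 to 60 N. Pads are 19 mm wide; open, the fingers measure 130 mm over their backs; the gripper's body (75 mm by 190 mm) begins 47 mm behind the grasp point.
Start: joints at [1.026, 0.434, 0.025, 1.573, -0.012, 1.134, -0.075], TCP at [0.267, -0.565, 0.405] pointing down, gripper open.
Joint ranges: [-2.62, 2.62], [-0.44, 2.09], [-1.27, 1.32], [0.08, 2.57], [-1.32, 4.46], [0.12, 2], [-2.74, 2.74]. Speed limits (rad/s): [2.22, 2.22, 3.01, 3.01, 3.14, 3.14, 3.14].

INTERFACE

Orientations are given as a rotation vector (axis times angle).
In Python, from cell import arm gives the robot as it stands. The module is installed in compiled form; this text tells all that it offers.
- The arm moves only by the shell command python3 -m inch 'ROWS' [FORCE]. ROWS is text: rows parted by semicolons, each of 5 numbers parted by spaces: the shift along the tool's x, y, z in m, then the turn about the tool's z in rad, then the finger opening in m, from 0 to 0.0918. In form: x y z roll fingers; .... A call has 1 to 5 rows; each row is the pose to reach, as a shift and turn from the pose commanded when the call began, along the tool's axes at that moment; what a row does not reach only later rows make up. A row lasts 1/10 s, in which the tool goes at most 50 mm and 8.59 degrees, less where a joint would pass 70% of its speed; a pose out of reach is approached as far as the arm can. A call with a gripper value outside its range is refused whole. The fingers move at their own pace and stop on an object; FORCE is the grip in N (left out, the last holds). Time passes only in rows, so rows that repeat a pose let the fingers close. It gives the time, the measured TCP pose, the force, the opening and the grip force at its end, in the units of the state.
- arm.observe(): the state, without advancing time (a new reading comes with each control period).
- arm.get_image(name): name is "side" or "top"; returns the picture (480x640x3 uint8, red, green, blue); there is no depth.
- arm.get_calibration(name): a dict with "intrinsics" (3x3 intrinsics, pixels), "pose" (4x4, takes a point from camera to world coordinates). Camera axes: x right, y up, looking along -z (the intrinsics and any distortion apply to the point x, -y, -z); pixel columns grow to the right and rows downward; lengths in m; the calibration is good to about 2 mm. A picture is of the moment at which its call begins. get_calibration takes no time and is no camera call.
- arm.sign_off(): hands the job in; it is judged then, once.
Trained networks look in the newest picture that a camera, given by its name, has taken for a name from the list of things; names that differ only in an ending like _2 or _b are one class to them, and where a whole thing is asked for, a point or a joint stands for the part that bears it (a point fixed in the world has none). Each returns a list of dicts, best first, with "conf" (0 to 1); they miss things now and then, are a little off and sometimes report something else, mostly with a low value. They report only what shows in the picture. A call takes as long as a camera call.
- arm.look_for(camera, query): "point" ([row, column] in pixels, amid what is visible of it).
- arm.silhouettes(camera, query): "region" (480x640 bool, what is visible of it) and "point" ([row, column] in pixels, amid what is visible of it).
- arm.place_of(camera, query): "point" ([row, column] in pixels: a listed point, or the origin of a listed thing).
The state is a dict: "clock": time; "joints": joint angles; "dq": joint speeds; "joint_efforts": joint torques, N m; "position": TCP position; "ee_rot": TCP orientation; "force": force on the tool from outside, world axes, zero at the start; "ft_torque": the same for the moment, N m; "width": opening from 0.0 (shut) to 1.0 (fully open); "gripper_force": force on a finger pad.
Only numpy, scipy, OpenCV 4.12 (cv2) and the standard library are available. Lean on these libraries where they do the work, as an engineer would, in place of code of your own. Each camera call takes 0.05 s, during which the arm holds its last target. There are 200 camera calls.

## Working session

There is one attempt and no reset: what is moved stays moved. The work goes in short steps, Python scripts to look and compute and a shell command to move; the robot and the scene stay as the last step left them, time stands still between calls to the robot, and variables do not carry over. Pictures are saved under pics/ and viewed, at most 13 in all, crops included, and the job is handed in when it is done.

```bash
mkdir -p pics; python3 - <<'E'
from cell import arm
import cv2,numpy as np
for c in("side","top"):
    cv2.imwrite(f"pics/{c}0.png",arm.get_image(c)[:,:,::-1])
    k=arm.get_calibration(c);print(c,k["intrinsics"],k["pose"],[x for x in k if x not in("intrinsics","pose")])
    for q in("green_cell","amber_cell","violet_cell","nest","fence_corner","clamp","handle","block_front"):
        print(q,[(np.round(d["point"],1),round(d["conf"],2)) for d in arm.place_of(c,q)[:2]])
print(arm.observe())
E
```

```text
side [[557.00312792   0.         328.25385983]
 [  0.         557.00312792 241.79742075]
 [  0.           0.           1.        ]] [[-0.94330701  0.22363886 -0.24527036  0.20204363]
 [-0.3314337  -0.59459108  0.73253884  1.02668884]
 [ 0.01798859  0.77229988  0.63500339  1.01317434]
 [ 0.          0.          0.          1.        ]] []
green_cell [(array([337.7, 253.5]), 0.79), (array([230. , 347.9]), 0.4)]
amber_cell [(array([215.7, 351. ]), 0.69), (array([351.9, 296.3]), 0.57)]
violet_cell [(array([350.2, 338.4]), 0.84)]
nest [(array([229.7, 309.2]), 0.61)]
fence_corner [(array([445.1, 242.6]), 0.68)]
clamp [(array([232.3, 358.6]), 0.71)]
handle [(array([215.4, 352.9]), 0.58)]
block_front [(array([232.5, 348.3]), 0.85)]
top [[537.14356227   0.         320.15786784]
 [  0.         537.14356227 251.29063967]
 [  0.           0.           1.        ]] [[-0.01583844  0.99811876 -0.05922909  0.4267336 ]
 [-0.99986946 -0.01599985 -0.00225183  0.00625609]
 [-0.00319525  0.05918569  0.99824188  1.54245658]
 [ 0.          0.          0.          1.        ]] []
green_cell [(array([211.8, 
[... 356 characters left out ...]
ts': array([ 1.02641382,  0.43446127,  0.02496883,  1.57316409, -0.01163655,
        1.13401638, -0.07508713]), 'dq': array([-1.95628243e-04,  8.97226790e-04,  1.12902997e-03,  1.36165527e-03,
       -1.22918035e-03,  1.82195181e-03, -8.50925665e-05]), 'joint_efforts': array([-7.22300301e-04, -6.67648244e+01,  9.83753465e-01, -3.14805079e+01,
       -6.06519822e-02,  3.24816490e-02,  4.18747490e-06]), 'position': array([ 0.26722176, -0.56500458,  0.40477946]), 'ee_rot': array([3.06520102e+00, 6.88212814e-01, 9.71845600e-05]), 'force': array([-0.53433422,  0.14063391,  0.72500798]), 'ft_torque': array([-0.00725794,  0.02387105,  0.00516025]), 'gripper_force': 0.0, 'width': 1.0013043759984386}
```

View pics/side0.png

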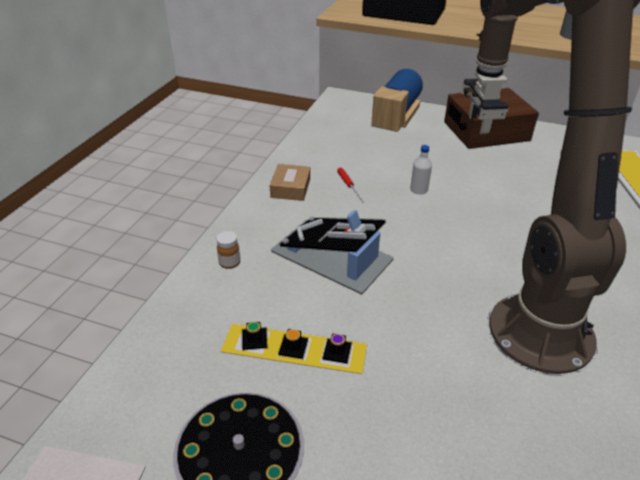

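View pics/top0.png

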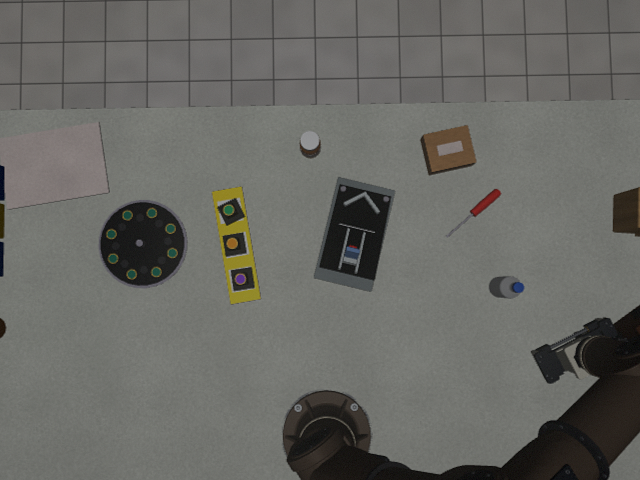

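The side view shows the rack with green at (253,330), then amber and violet. The nest is around (335,235) with its fences at the left end. In the top view, green is at (229,210), the fence corner is near (362,193), the clamp handle is near (352,252), and downhill is up the image.

```bash
cat > h.py <<'E'
from cell import arm
import numpy as np,cv2
from scipy.optimize import least_squares
def proj(c,P):
    k=arm.get_calibration(c);T=np.linalg.inv(k["pose"]);P=np.atleast_2d(P)
    q=P@T[:3,:3].T+T[:3,3];q=q*[1,-1,-1];u=q@k["intrinsics"].T
    return u[:,:2]/u[:,2:]           # col,row
def atz(c,rc,z):
    k=arm.get_calibration(c);d=np.linalg.inv(k["intrinsics"])@[rc[1],rc[0],1]*[1,-1,-1]
    d=k["pose"][:3,:3]@d;o=k["pose"][:3,3];return o+d*(z-o[2])/d[2]
def nestR(yaw): # columns: downhill, cross, normal ; yaw= heading of downhill
    t=np.radians(22);c,s=np.cos(yaw),np.sin(yaw)
    d=np.array([c*np.cos(t),s*np.cos(t),-np.sin(t)]);n=np.array([c*np.sin(t),s*np.sin(t),np.cos(t)])
    return np.c_[d,np.cross(n,d),n]
def npt(p,q): # p=(x,y,yaw), q in (downhill,cross,normal)
    return np.array([p[0],p[1],.06])+np.atleast_2d(q)@nestR(p[2]).T
E
python3 - <<'E'
from h import *
obs=[]
mdl={"nest":(0,0,0),"fence_corner":(.0424,0,0)}
for c in("side","top"):
    im=arm.get_image(c)
    for q in mdl:
        for d in arm.place_of(c,q)[:1]: obs.append((c,q,d["point"]))
    if c=="top":
        for q in("green_cell",):
            s=arm.silhouettes(c,q)[0];m=s["region"].astype(np.uint8)
            ct=max(cv2.findContours(m,0,2)[0],key=cv2.contourArea);print(q,s["conf"],m.sum(),cv2.minAreaRect(ct))
        hsv=cv2.cvtColor(im,cv2.COLOR_RGB2HSV)
        g=(hsv[:,:,0]>50)&(hsv[:,:,0]<85)&(hsv[:,:,1]>120);g[:, :200]=0;g[:,260:]=0
        r,cc=np.nonzero(g);print("green glass",r.mean(),cc.mean(),len(r),atz(c,(r.mean(),cc.mean()),.052))
# manual points from top picture
p=least_squares(lambda p:np.concatenate([proj(c,npt(p,mdl[q]))[0]-np.array(rc)[::-1] for c,q,rc in obs if c=="top"]),[.5,-.08,-.2],x_scale=[.01,.01,.1]).x
print("init",p)
im=arm.get_image("top")
def draw(im,p,x0,y0,w,hh,s):
    o=cv2.resize(im[y0:y0+hh,x0:x0+w,::-1].copy(),None,fx=s,fy=s,interpolation=cv2.INTER_CUBIC)
    return o
a=draw(im,p,305,170,100,125,6)[:, :]; a=cv2.resize(a,(480,600))
b=draw(im,p,200,180,64,64,6)
b=cv2.resize(b,(320,320)); can=np.zeros((600,800,3),np.uint8);can[:,:480]=a;can[:320,480:]=b
cv2.imwrite("pics/c1.png",can)
E
```

```text
green_cell 0.68 435 ((231.00003051757812, 211.50001525878906), (20.57182502746582, 21.01903533935547), 63.43495178222656)
green glass 209.4 228.12 50 [0.6365277  0.26489443 0.052     ]
init [ 0.63077261 -0.1037435  -0.01986369]
```

View pics/c1.png

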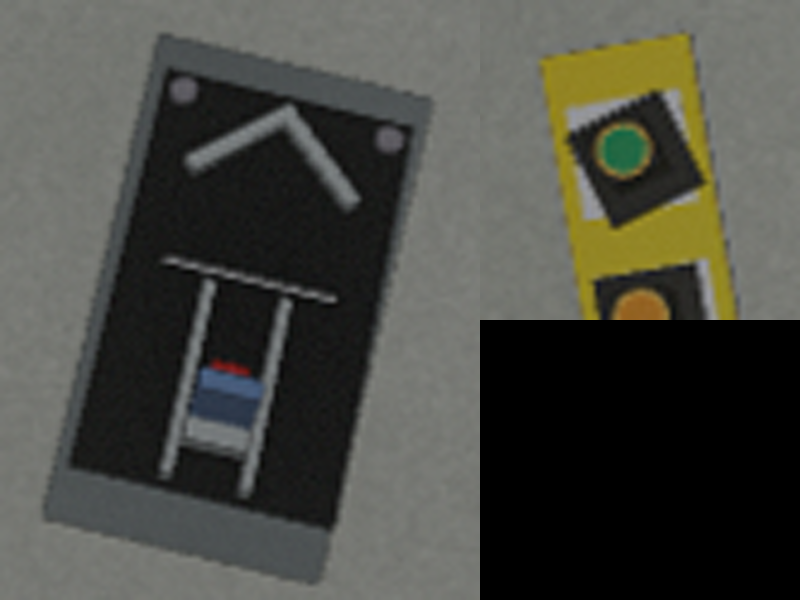

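Crop: the plate corners are at crop pixels (168,70), (412,128), (333,527) and (70,467). The white line runs (165,260)–(337,299) and the fence apex is at about (289,105). The green base is turned about 27° in the image.

```bash
cat > fit.py <<'E'
from h import *
pts=[((168,70),(.065,.075,0)),((412,128),(.065,-.075,0)),((333,527),(-.195,-.075,0)),((70,467),(-.195,.075,0)),((290,104),(.0424+.0127,0,.009))]
f=lambda a:(np.array(a)+.5)/4.8-.5+[305,170]
line=f((251,279.5))
def res(p):
    r=[proj("top",npt(p,m))[0]-f(a) for a,m in pts]
    l=proj("top",npt(p,(-.06,0,0)))[0]-line
    return np.r_[np.concatenate(r),l]
s=least_squares(res,[.6,-.08,-.2],x_scale=[.01,.01,.1]);p=s.x
np.save("nest.npy",p)
E
python3 - <<'E'
from fit import *
print("nest",p,np.degrees(p[2]),"res",s.fun.round(1))
g=atz("top",(211.5,231),.016);print("base",g)
for q in("nest","fence_corner"): 
  print("side proj",q,proj("side",npt(p,{"nest":(0,0,0),"fence_corner":(.0424,0,0)}[q])))
print("side glass proj",proj("side",[*g[:2],.052]), proj("side",[.6365,.2649,.052]))
im=arm.get_image("side");o=cv2.resize(im[195:365,210:400,::-1],None,fx=4,fy=4,interpolation=cv2.INTER_CUBIC)[:600]
def L(P):
    q=((proj("side",P)-[210,195]+.5)*4).astype(np.int32);cv2.polylines(o,[q],False,(0,255,255),1)
L(npt(p,[(.065,.075,0),(.065,-.075,0),(-.195,-.075,0),(-.195,.075,0),(.065,.075,0)]))
L(npt(p,[(.0,.0424,0),(.0424,0,0),(0,-.0424,0)]));L(npt(p,[(-.06,-.05,0),(-.06,.05,0)]))
t=np.radians(27.1);c,s_=np.cos(t),np.sin(t)
for G,h,z in((g,.03,.016),(g,.017,.052)):
    L([[G[0]+h*(a*c-b*s_),G[1]+h*(a*s_+b*c),z] for a,b in((1,1),(1,-1),(-1,-1),(-1,1),(1,1))])
cv2.imwrite("pics/s1.png",o)
st=arm.observe()
# tool: current axes
from scipy.spatial.transform import Rotation as Ro
R=Ro.from_rotvec(st["ee_rot"]).as_matrix();print("R",R.round(3))
E
```

```text
nest [ 0.62835408 -0.10473226 -0.25214266] -14.44671022238918 res [-0.4  0.   0.4  0.2  0.7 -0.1 -0.2 -1.  -0.2  0.3 -0.3  0.5]
base [0.63541416 0.26293305 0.016     ]
side proj nest [[312.217969  230.2362525]]
side proj fence_corner [[300.76639218 229.69306253]]
side glass proj [[252.76134262 325.28484134]] [[251.95949551 325.76661204]]
R [[ 0.904  0.428  0.   ]
 [ 0.428 -0.904 -0.   ]
 [ 0.     0.    -1.   ]]
```

View pics/s1.png

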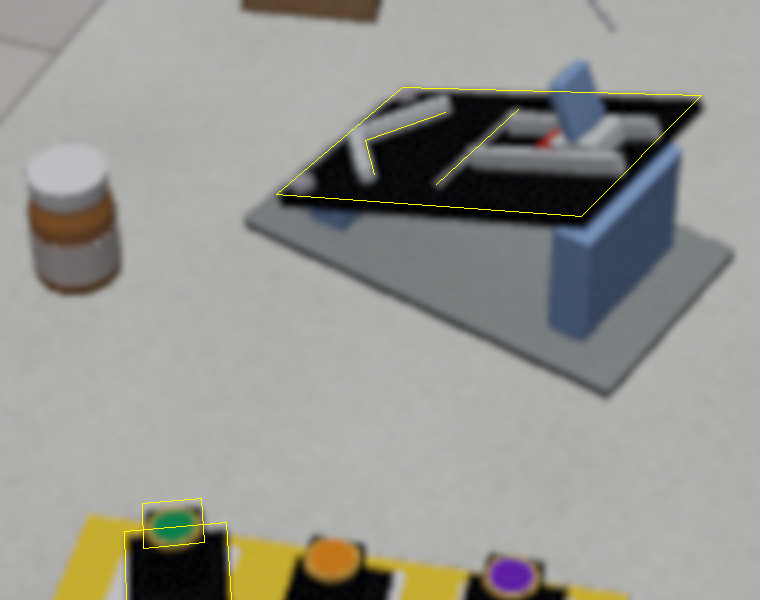

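The model overlay matches the side view to about 1 px, with the plate, fences and line coinciding and green at (253,326). I'll move above the green cell.

```bash
python3 -m inch '0.034 -0.03 0 0 0.09; 0.069 -0.059 0 0 0.09; 0.103 -0.089 0 0 0.09; 0.138 -0.118 0 0 0.09; 0.172 -0.148 0 -0.031 0.09' 20
python3 -m inch '0.034 -0.03 0 0 0.09; 0.069 -0.059 0 0 0.09; 0.103 -0.089 0 0 0.09; 0.138 -0.118 0 0 0.09; 0.172 -0.148 0 0 0.09'
python3 -m inch '0.034 -0.03 0 0 0.09; 0.069 -0.059 0 0 0.09; 0.103 -0.089 0 0 0.09; 0.138 -0.118 0 0 0.09; 0.172 -0.148 0 0 0.09'
python3 -m inch '0.034 -0.03 0 0 0.09; 0.069 -0.059 0 0 0.09; 0.103 -0.089 0 0 0.09; 0.138 -0.118 0 0 0.09; 0.172 -0.148 0 0 0.09'
```

```text
clock: 1.85
position: [0.36, -0.356, 0.405]
ee_rot: [3.054, 0.736, 0.001]
force: [1.1, -0.3, 0.2]
width: 0.981
gripper_force: 0.0
clock: 2.35
position: [0.4456, -0.1458, 0.4051]
ee_rot: [3.054, 0.735, 0.001]
force: [1.1, -0.1, -0.3]
width: 0.977
gripper_force: 0.0
clock: 2.85
position: [0.5315, 0.0641, 0.4049]
ee_rot: [3.054, 0.735, 0.001]
force: [0.6, -1.1, -0.4]
width: 0.978
gripper_force: 0.0
clock: 3.35
position: [0.6174, 0.2741, 0.4047]
ee_rot: [3.054, 0.735, 0.0]
force: [0.8, -0.7, -0.0]
width: 0.986
gripper_force: 0.0
```

```bash
cat > go.py <<'E'
import sys
from h import *
from scipy.spatial.transform import Rotation as Ro
def go(x,y,z,head=None):
    s=arm.observe();R=Ro.from_rotvec(s["ee_rot"]).as_matrix()
    d=R.T@(np.array([x,y,z])-s["position"]);h=np.degrees(np.arctan2(R[1,1],R[0,1]))
    print("shift",d.round(4),"yhead",h.round(2),"roll",None if head is None else np.radians((h-head+90)%180-90).round(4),"force",s["force"].round(2),"t",s["clock"])
if __name__=="__main__": go(*map(float,sys.argv[1:]))
E
python3 go.py .636 .264 .201 -62.9
python3 - <<'E'
from h import *
im=arm.get_image("side");cv2.imwrite("pics/s2.png",cv2.resize(im[230:380,190:390,::-1],None,fx=4,fy=4,interpolation=cv2.INTER_CUBIC))
E
```

```text
shift [0.012  0.0174 0.2037] yhead -62.95 roll -0.0008 force [ 0.78 -0.7  -0.  ] t 3.35
```

View pics/s2.png

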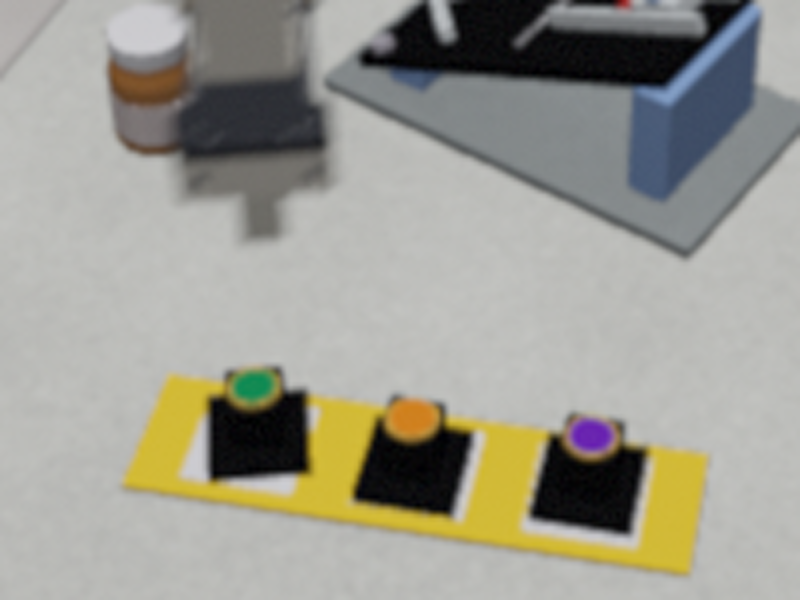

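The gripper hovers behind the cell in view, with the green glass at full-image (253.4,326.6), as computed. Descending.

```bash
python3 -m inch '0.012 0.0174 0.04 0 0.09; 0.012 0.0174 0.08 0 0.09; 0.012 0.0174 0.12 0 0.09; 0.012 0.0174 0.15 0 0.09; 0.012 0.0174 0.165 0 0.09'; python3 go.py .636 .264 .201 -62.9
```

```text
clock: 3.9
position: [0.6345, 0.2618, 0.2364]
ee_rot: [3.053, 0.735, -0.007]
force: [0.1, -0.6, -0.1]
width: 0.984
gripper_force: 0.0
shift [ 0.0025 -0.0013  0.0354] yhead -62.92 roll -0.0004 force [ 0.12 -0.64 -0.07] t 3.9
```

```bash
python3 -m inch '0.002 -0.001 0.015 0 0.09; 0.002 -0.001 0.026 0 0.09; 0.002 -0.001 0.033 0 0.09; 0.002 -0.001 0.037 0 0.09; 0.002 -0.001 0.037 0 0.09'; python3 go.py .636 .264 .201 -62.9
python3 -m inch '0 0 0 0 0.06; 0 0 0 0 0.045; 0 0 0 0 0.035; 0 0 0 0 0.02; 0 0 0 0 0.02' 15
python3 -m inch '0 0 0 0 0.02; 0 0 0 0 0.02; 0 0 0 0 0.02; 0 0 0 0 0.02; 0 0 0 0 0.02' 15
```

```text
clock: 4.4
position: [0.6367, 0.2643, 0.2029]
ee_rot: [3.054, 0.736, 0.0]
force: [-0.0, 0.2, -0.3]
width: 0.984
gripper_force: 0.0
shift [-0.0008 -0.      0.0019] yhead -62.91 roll -0.0003 force [-0.04  0.18 -0.32] t 4.4
clock: 4.9
position: [0.6367, 0.2643, 0.2029]
ee_rot: [-3.054, -0.736, -0.0]
force: [0.3, 0.5, -0.1]
width: 0.595
gripper_force: 0.0
clock: 5.4
position: [0.6366, 0.2643, 0.2027]
ee_rot: [3.054, 0.736, 0.0]
force: [-0.2, 0.3, 0.2]
width: 0.369
gripper_force: 14.9
```

```bash
python3 -m inch '0 0 -0.015 0 0.02; 0 0 -0.04 0 0.02; 0 0 -0.075 0 0.02; 0 0 -0.11 0 0.02; 0 0 -0.13 0 0.02'; python3 go.py .605 -.093 .333 -59.45
```

```text
clock: 5.9
position: [0.6369, 0.2647, 0.3371]
ee_rot: [-3.053, -0.736, -0.006]
force: [0.5, -0.5, -1.7]
width: 0.37
gripper_force: 14.9
shift [-0.1914  0.3039  0.0033] yhead -62.91 roll -0.0604 force [ 0.48 -0.48 -1.74] t 5.9
```

```bash
python3 -m inch '-0.012 0.019 0 0 0.02; -0.031 0.05 0 0 0.02; -0.052 0.083 0 -0.02 0.02; -0.074 0.117 0 -0.04 0.02; -0.096 0.152 0 -0.06 0.02'; python3 go.py .605 -.093 .333 -59.45
```

```text
clock: 6.4
position: [0.6199, 0.0841, 0.3338]
ee_rot: [3.03, 0.829, 0.001]
force: [0.8, -0.7, -0.6]
width: 0.372
gripper_force: 14.9
shift [-0.1029  0.1448  0.0008] yhead -59.4 roll 0.0009 force [ 0.85 -0.68 -0.63] t 6.4
```

```bash
python3 -m inch '-0.03 0.028 0 0 0.02; -0.055 0.065 0 0 0.02; -0.073 0.1 0 0 0.02; -0.084 0.13 0 0 0.02; -0.0885 0.146 0 0 0.02'; python3 go.py .605 -.093 .305 -59.45
python3 - <<'E'
from h import *
a=arm.get_image("side")[190:290,230:410,::-1];b=arm.get_image("top")[160:300,270:430,::-1]
a=cv2.resize(a,(800,444),interpolation=2)[:300];b=cv2.resize(b,(342,300),interpolation=2)
c=np.zeros((600,800,3),np.uint8);c[:300]=a;c[300:,:342]=b;cv2.imwrite("pics/h3.png",c)
E
```

```text
clock: 6.9
position: [0.6182, -0.0893, 0.3337]
ee_rot: [3.031, 0.82, 0.0]
force: [0.5, 0.3, -2.1]
width: 0.372
gripper_force: 14.9
shift [-0.0132 -0.0035  0.0287] yhead -59.72 roll -0.0047 force [ 0.54  0.31 -2.11] t 6.9
```

```bash
python3 -m inch '-0.007 -0.002 0.01 -0.005 0.02; -0.013 -0.0035 0.02 -0.005 0.02; -0.013 -0.0035 0.028 -0.005 0.02; -0.013 -0.0035 0.028 -0.005 0.02'; python3 go.py .605 -.093 .284 -59.45
python3 - <<'E'
from h import *
a=arm.get_image("side")[190:290,230:410,::-1];b=arm.get_image("top")[160:300,270:430,::-1]
a=cv2.resize(a,(800,444),interpolation=2)[:300];b=cv2.resize(b,(342,300),interpolation=2)
c=np.zeros((600,800,3),np.uint8);c[:300]=a;c[300:,:342]=b;cv2.imwrite("pics/h4.png",c)
E
```

```text
clock: 7.4
position: [0.6044, -0.088, 0.303]
ee_rot: [-3.027, -0.836, 0.004]
force: [-0.9, 0.6, -2.5]
width: 0.369
gripper_force: 14.9
shift [-0.002   0.0046  0.019 ] yhead -59.11 roll 0.006 force [-0.88  0.59 -2.49] t 7.4
```

View pics/h4.png

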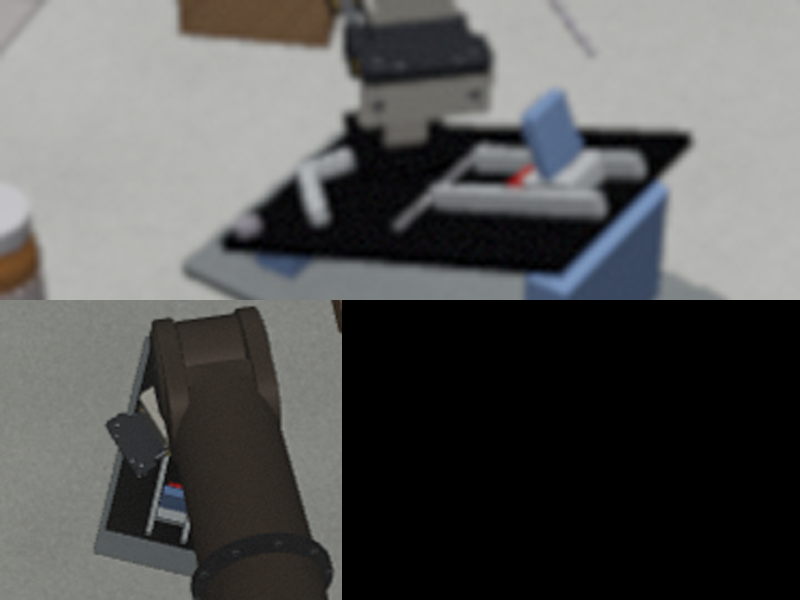

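The cell hangs from the fingers at crop (410,130), above the plate and downhill of the rails and clamp. Lowering to contact.

```bash
python3 -m inch '-0.002 0.0046 0.005 0.005 0.02; -0.002 0.0046 0.009 0.005 0.02; -0.002 0.0046 0.012 0.005 0.02; -0.002 0.0046 0.013 0.005 0.02; -0.002 0.0046 0.013 0.005 0.02' 8;  python3 go.py .605 -.093 .284 -59.45
python3 -m inch '0 0 0.0015 0 0.02; 0 0 0.003 0 0.02; 0 0 0.003 0 0.02';python3 go.py .605 -.093 .284 -59.45
```

```text
clock: 8.0
position: [0.6059, -0.0939, 0.2915]
ee_rot: [-3.031, -0.827, 0.0]
force: [0.3, 0.6, -1.5]
width: 0.366
gripper_force: 7.9
shift [-0.0003 -0.0012  0.0075] yhead -59.47 roll -0.0004 force [ 0.31  0.58 -1.52] t 8.0
clock: 8.3
position: [0.6059, -0.094, 0.2886]
ee_rot: [-3.031, -0.827, 0.0]
force: [-0.6, 0.4, -1.3]
width: 0.372
gripper_force: 7.9
shift [-0.0003 -0.0013  0.0046] yhead -59.48 roll -0.0004 force [-0.61  0.41 -1.32] t 8.3
```

```bash
python3 -m inch '0 0 0.001 0 0.02; 0 0 0.002 0 0.02; 0 0 0.002 0 0.02'|grep -E 'pos|force'
python3 -m inch '0 0 0.001 0 0.02; 0 0 0.002 0 0.02; 0 0 0.002 0 0.02' |grep -E 'pos|force'
python3 -m inch '0 0 0.001 0 0.02; 0 0 0.002 0 0.02; 0 0 0.002 0 0.02'|grep -E 'pos|force'; python3 -c "
from cell import arm;print(arm.observe()['ft_torque'])"
```

```text
position: [0.6059, -0.094, 0.2866]
force: [0.2, 0.2, -0.3]
gripper_force: 7.9
position: [0.6059, -0.094, 0.2846]
force: [0.4, 0.2, -0.7]
gripper_force: 7.9
position: [0.6063, -0.094, 0.2831]
force: [0.6, -0.8, 0.7]
gripper_force: 8.0
[-0.07364798 -0.20294197 -0.03145015]
```

```bash
python3 -m inch '0 0 0.001 0 0.02; 0 0 0.002 0 0.02; 0 0 0.003 0 0.02; 0 0 0.003 0 0.02' 4|grep -E 'pos|force|wid'
python3 -m inch '0 0 0.001 0 0.02; 0 0 0.002 0 0.02; 0 0 0.003 0 0.02; 0 0 0.003 0 0.02' |grep -E 'pos|force|wid'; python3 - <<'E'
from h import *
print(arm.observe()['ft_torque'])
a=arm.get_image("side")[200:260,260:380,::-1]
cv2.imwrite("pics/h5.png",cv2.convertScaleAbs(cv2.resize(a,(800,400),interpolation=2),alpha=1.6,beta=20))
E
```

```text
position: [0.6058, -0.094, 0.2795]
force: [1.4, -1.4, 0.7]
width: 0.372
gripper_force: 4.0
position: [0.6058, -0.094, 0.2765]
force: [-0.1, 0.2, 0.7]
width: 0.371
gripper_force: 4.0
[-0.09736039 -0.21181613 -0.01983726]
```

View pics/h5.png

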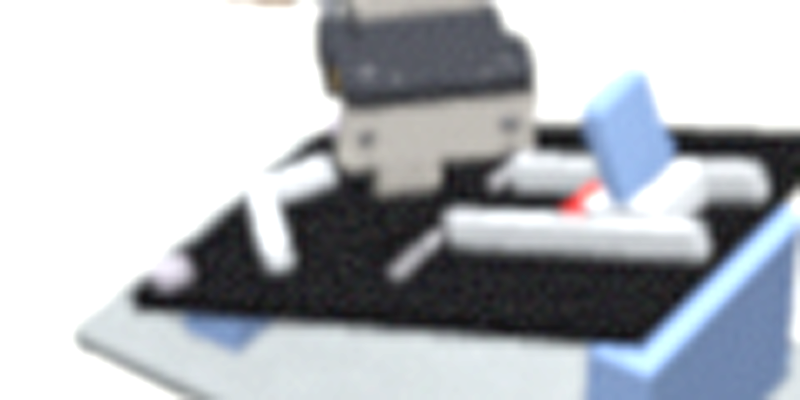

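The cell touches the plate and is pivoting in the light grip, with fingers at crop (410,180). The clamp and rails are clear. Releasing slowly.

```bash
python3 -m inch '0 0 0 0 0.035; 0 0 0 0 0.036; 0 0 0 0 0.037; 0 0 0 0 0.038; 0 0 0 0 0.039'|grep -E 'pos|force|wid'
python3 -m inch '0 0 0 0 0.040; 0 0 0 0 0.042; 0 0 0 0 0.044; 0 0 0 0 0.047; 0 0 0 0 0.05'|grep -E 'pos|force|wid'
python3 -m inch '0 0 0 0 0.08; 0 0 0 0 0.08; 0 0 0 0 0.08; 0 0 0 0 0.08; 0 0 0 0 0.08'|grep -E 'pos|force|wid'
python3 - <<'E'
from h import *
print(arm.observe()['ft_torque'])
a=arm.get_image("side")[200:260,260:380,::-1]
cv2.imwrite("pics/h6.png",cv2.convertScaleAbs(cv2.resize(a,(800,400),interpolation=2),alpha=1.6,beta=20))
E
```

```text
position: [0.6059, -0.094, 0.2767]
force: [1.3, 0.4, -0.3]
width: 0.42
gripper_force: 0.5
position: [0.6059, -0.094, 0.2767]
force: [-0.5, 0.2, -0.1]
width: 0.533
gripper_force: 0.1
position: [0.6059, -0.094, 0.2767]
force: [0.3, -0.6, -0.4]
width: 0.863
gripper_force: 0.1
[-0.03908131  0.02149306 -0.01968848]
```

View pics/h6.png

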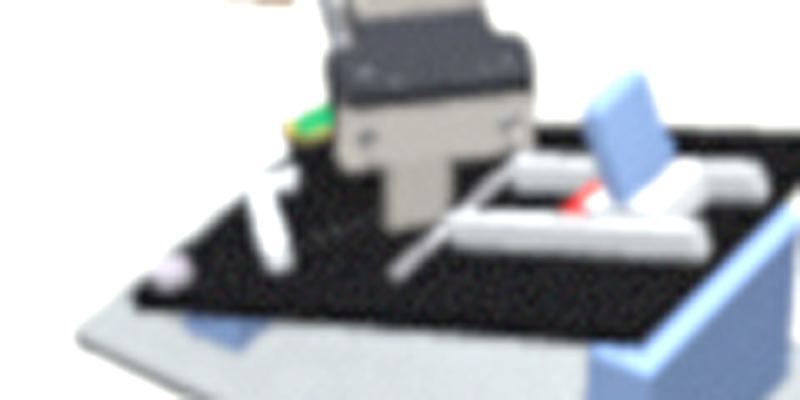

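Released: the green glass has moved toward the corner, at crop (310,125). Lifting, then checking the seating and measuring the clamp.

```bash
python3 -m inch '0 0 -0.015 0 0.08; 0 0 -0.04 0 0.08; 0 0 -0.08 0 0.08; 0 0 -0.115 0 0.08; 0 0 -0.13 0 0.05'|grep -E 'pos|force|wid'
python3 - <<'E'
from fit import *
im=arm.get_image("side")
o=cv2.convertScaleAbs(cv2.resize(im[195:265,260:380,::-1],None,fx=6.6,fy=6.6,interpolation=2),alpha=1.6,beta=20)
def L(P,col=(0,255,255)):
    q=((proj("side",P)-[260,195]+.5)*6.6).astype(np.int32);cv2.polylines(o,[q],True,col,1)
r=np.sqrt(.5)
def sq(h,z): return npt(p,[(h*a,h*b,z) for a,b in((1.4142,0),(0,1.4142),(-1.4142,0),(0,-1.4142))])
L(sq(.03,.010));L(sq(.017,.046))
for d in(-.155,-.175): L(npt(p,[(d,.018,.06),(d,-.018,.06)]),(0,0,255))
cv2.imwrite("pics/h7.png",o)
for c in("side","top"):
  for q in("green_cell","handle","clamp","block_front"):
    print(c,q,[(np.round(d["point"],1),round(d["conf"],2)) for d in arm.place_of(c,q)[:1]])
E
```

```text
position: [0.6065, -0.0936, 0.4119]
force: [0.2, 0.2, -0.0]
width: 0.824
gripper_force: 0.0
side green_cell [(array([227.8, 311. ]), 0.92)]
side handle [(array([216.7, 353.3]), 0.54)]
side clamp [(array([235.8, 358.3]), 0.52)]
side block_front [(array([231.6, 349.4]), 0.57)]
top green_cell [(array([284.6, 499. ]), 0.66)]
top handle [(array([249. , 352.6]), 0.72)]
top clamp [(array([258.1, 351.3]), 0.58)]
top block_front [(array([252.7, 347.5]), 0.54)]
```

View pics/h7.png

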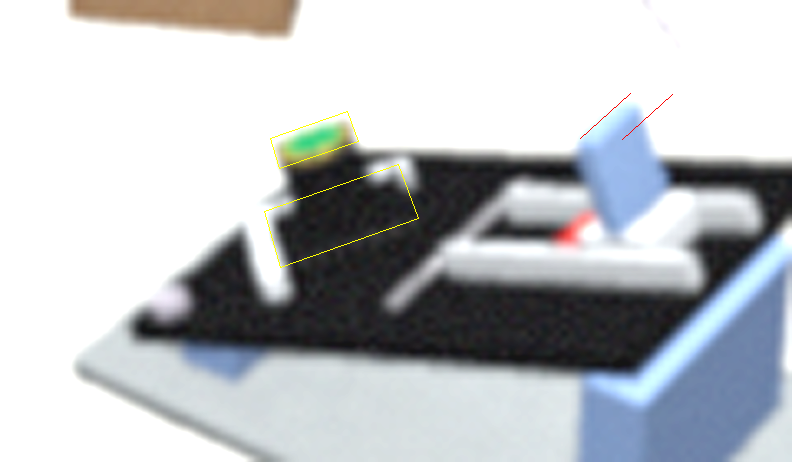

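The green top is centred at crop (315,142), on the fully-home model outline, so it's seated. The paddle top lies near the −155 to −165 mm marks. Working out the push approach.

```bash
python3 - <<'E'
from fit import *
from go import go
ob=[("side",(353.3,216.7),.04,0),("side",(352.9,215.4),.04,0),("top",(352.6,249),.04,0),("top",(351.9,250.3),.04,0),("side",(349.4,231.6),.0055,.017),("side",(348.3,232.5),.0055,.017)]
for c,uv,z,o in ob:
    r=least_squares(lambda d:proj(c,npt(p,(d[0]+o,0,z)))[0]-uv,[-.16],x_scale=.01);print(c,o,r.x,r.fun.round(1))
im=arm.get_image("side");hsv=cv2.cvtColor(im,cv2.COLOR_RGB2HSV)
m=((hsv[:,:,0]<8)|(hsv[:,:,0]>172))&(hsv[:,:,1]>120);m[:,:330]=0;m[:,365:]=0;m[:215]=0;m[:245]&=1
rr,cc=np.nonzero(m&(np.arange(480)[:,None]<245));print("red",rr.min(),rr.max(),cc.min(),cc.max(),rr.mean(),cc.mean())
print("nose proj",[(d,proj("side",npt(p,[(d,0,.0055)])).round(1)) for d in(-.13,-.12,-.11)])
def tcp(dc,off,h=.033): # clamp origin dc, clearance off
    E=npt(p,(dc-.006,0,h))[0];u=np.array([np.cos(p[2]),np.sin(p[2]),0]);return E-u*(.0095+off)+[0,0,.178]
for dc in(-.155,-.16,-.165,-.17):print(dc,tcp(dc,.015))
go(*tcp(-.16,.025)[:2],.42,np.degrees(p[2])+90)
E
```

```text
side 0 [-0.15439091] [-0.1  2.2]
side 0 [-0.15300143] [-0.1  3.5]
top 0 [-0.14372073] [0.1 0. ]
top 0 [-0.14782479] [0.5 0.1]
side 0.017 [-0.14736205] [ 0.1 -1.4]
side 0.017 [-0.14390943] [ 0.1 -2.3]Traceback (most recent call last):
  File "<stdin>", line 7, in <module>
numpy._core._exceptions._UFuncOutputCastingError: Cannot cast ufunc 'bitwise_and' output from dtype('int64') to dtype('bool') with casting rule 'same_kind'
```

```bash
cat > tcp.py <<'E'
from fit import *
from go import go
def tcp(dc,off,h=.033):
    E=npt(p,(dc-.006,0,h))[0];u=np.array([np.cos(p[2]),np.sin(p[2]),0]);return E-u*(.0095+off)+[0,0,.178]
E
python3 - <<'E'
from tcp import *
im=arm.get_image("side");hsv=cv2.cvtColor(im,cv2.COLOR_RGB2HSV)
m=((hsv[:,:,0]<8)|(hsv[:,:,0]>172))&(hsv[:,:,1]>120);m[:,:330]=0;m[:,365:]=0;m[:220]=0;m[245:]=0
rr,cc=np.nonzero(m);print("red",rr.min(),rr.max(),cc.min(),cc.max(),rr.mean(),cc.mean())
print("nose proj",[(d,proj("side",npt(p,[(d,0,.0055)])).round(1)) for d in(-.13,-.12,-.11)])
print(tcp(-.157,.02))
go(*tcp(-.157,.02)[:2],.42,np.degrees(p[2])+90)
E
```

```text
red 228 231 343 348 229.77777777777777 345.55555555555554
nose proj [(-0.13, array([[349.4, 230.2]])), (-0.12, array([[346.3, 230.1]])), (-0.11, array([[343.3, 229.9]]))]
[ 0.46540578 -0.06275262  0.32965794]
shift [-0.1051 -0.0982 -0.0138] yhead -59.47 roll 0.785 force [0.84 0.   0.63] t 12.65
```

```bash
python3 -m inch '-0.02 -0.019 0 0.12 0; -0.045 -0.042 0 0.26 0; -0.07 -0.065 0 0.4 0; -0.093 -0.087 0 0.54 0; -0.105 -0.098 0 0.67 0' 15|grep -E 'pos|force|wid'
python3 -c "
from tcp import *
x=tcp(-.157,.02);go(*x,np.degrees(p[2])+90)"
```

```text
position: [0.4634, -0.0623, 0.4065]
force: [0.8, -0.6, 0.2]
width: 0.159
gripper_force: 0.0
shift [0.0022 0.0001 0.0768] yhead -98.16 roll 0.1096 force [ 0.76 -0.58  0.23] t 13.15
```

```bash
python3 -m inch '0.001 0 0 0.06 0; 0.002 0 0.02 0.11 0; 0.002 0 0.045 0.11 0; 0.002 0 0.067 0.11 0; 0.002 0 0.076 0.11 0'|grep -E 'pos|force|wid'
python3 - <<'E'
from tcp import *
x=tcp(-.157,.02);go(*x,np.degrees(p[2])+90)
o=cv2.resize(arm.get_image("side")[190:260,290:410,::-1],(800,467),interpolation=2)
cv2.imwrite("pics/h8.png",cv2.convertScaleAbs(o,alpha=1.3,beta=10))
E
```

```text
position: [0.467, -0.0631, 0.3289]
force: [-1.1, 0.3, 0.2]
width: 0.005
gripper_force: 0.0
shift [-0.0016  0.     -0.0008] yhead -104.16 roll 0.005 force [-1.1   0.31  0.18] t 13.65
```

View pics/h8.png

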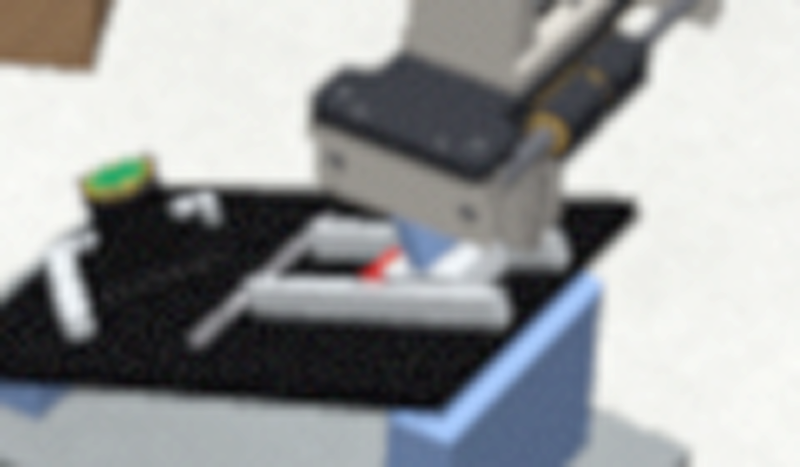

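Fingers are closed just uphill of the paddle; the cell is in the corner at crop (120,180). Pushing down the slope.

```bash
python3 -m inch '0.003 0 0.0012 0 0; 0.007 0 0.0028 0 0; 0.011 0 0.0044 0 0; 0.015 0 0.006 0 0; 0.0185 0 0.0075 0 0'|grep -E 'pos|force: \['
python3 -m inch '0.0037 0 0.0015 0 0; 0.0074 0 0.003 0 0; 0.0111 0 0.0045 0 0; 0.0148 0 0.006 0 0; 0.0185 0 0.0075 0 0'|grep -E 'pos|force: \['
python3 -m inch '0.0037 0 0.0015 0 0; 0.0074 0 0.003 0 0; 0.0111 0 0.0045 0 0; 0.0148 0 0.006 0 0; 0.0185 0 0.0075 0 0'|grep -E 'pos|force: \['
python3 - <<'E'
from tcp import *
im=arm.get_image("side");hsv=cv2.cvtColor(im,cv2.COLOR_RGB2HSV)
m=((hsv[:,:,0]<8)|(hsv[:,:,0]>172))&(hsv[:,:,1]>120);m[:,:310]=0;m[:,365:]=0;m[:220]=0;m[245:]=0
rr,cc=np.nonzero(m);print("red",rr.min(),rr.max(),cc.min(),cc.max(),rr.mean(),cc.mean())
print("nose proj",[(d,proj("side",npt(p,[(d,0,.0055)])).round(1)) for d in(-.12,-.1,-.08,-.06,-.0424)])
go(*tcp(-.082,0))
E
```

```text
position: [0.4858, -0.0677, 0.3235]
force: [-5.8, 1.8, 10.0]
position: [0.5032, -0.0721, 0.3161]
force: [-6.1, 0.7, 10.2]
position: [0.5212, -0.0768, 0.3086]
force: [-6.4, -0.4, 10.2]
red 227 241 333 344 230.83333333333334 336.0
nose proj [(-0.12, array([[346.3, 230.1]])), (-0.1, array([[340.3, 229.8]])), (-0.08, array([[334.3, 229.5]])), (-0.06, array([[328.5, 229.3]])), (-0.0424, array([[323.5, 229.1]]))]
shift [0.0316 0.0005 0.0068] yhead -104.18 roll None force [-4.9   0.62  7.69] t 15.25
```

```bash
cat > f.sh <<'E'
python3 -c "
import re,sys,numpy as np
from fit import p,nestR
t=sys.stdin.read();g=lambda k:np.array(eval(re.search(k+r': (\[.*?\])',t)[1]))
D=nestR(p[2]);P=g('position')-[p[0],p[1],.06+.178];print('d mm',(P@D[:,0]*1e3).round(1),'h',(P@D[:,2]*1e3).round(1),'push',-(g('force')@D[:,0]).round(2),'norm',(g('force')@D[:,2]).round(1))"
E
python3 -m inch '0.0037 0 0.0015 0 0; 0.0074 0 0.003 0 0; 0.0111 0 0.0045 0 0; 0.0148 0 0.006 0 0; 0.0185 0 0.0075 0 0'|sh f.sh
python3 -m inch '0.001 0 0.0004 0 0; 0.0019 0 0.0008 0 0; 0.0028 0 0.0011 0 0; 0.0037 0 0.0015 0 0; 0.0046 0 0.0019 0 0'|sh f.sh
python3 -m inch '0.0009 0 0.0004 0 0; 0.0019 0 0.0008 0 0'|sh f.sh
python3 -m inch '0.0009 0 0.0004 0 0; 0.0019 0 0.0008 0 0'|sh f.sh
```

```text
d mm -109.3 h 23.9 push 9.33 norm 6.5
this script no longer has the robot
this script no longer has the robot
d mm -100.3 h 23.9 push 9.93 norm 6.2Exception ignored in: <_io.TextIOWrapper mode='rw' encoding='UTF-8'>
Traceback (most recent call last):
BrokenPipeError: [Errno 32] Broken pipe
Exception ignored on flushing sys.stdout:
BrokenPipeError: [Errno 32] Broken pipe
Exception ignored in: <_io.TextIOWrapper mode='rw' encoding='UTF-8'>
Traceback (most recent call last):
BrokenPipeError: [Errno 32] Broken pipe
```

```bash
cat > f.sh <<'E'
cat > o.txt; python3 -c "
import re,numpy as np
t=open('o.txt').read();g=lambda k:np.array(eval(re.search(k+r': (\[.*?\])',t)[1]))
p=np.load('nest.npy');a=np.radians(22);u=np.array([np.cos(p[2]),np.sin(p[2]),0]);z=np.array([0,0,1.]);d=u*np.cos(a)-z*np.sin(a);n=u*np.sin(a)+z*np.cos(a)
P=g('position')-[p[0],p[1],.238];print('d mm',(P@d*1e3).round(2),'push',-(g('force')@d).round(2),'norm',(g('force')@n).round(1))"
E
python3 -m inch '0.0009 0 0.0004 0 0; 0.0019 0 0.0008 0 0'|sh f.sh
python3 -m inch '0.0009 0 0.0004 0 0; 0.0019 0 0.0008 0 0'|sh f.sh
python3 -m inch '0.0009 0 0.0004 0 0; 0.0019 0 0.0008 0 0'|sh f.sh
python3 - <<'E'
from tcp import *
im=arm.get_image("side");hsv=cv2.cvtColor(im,cv2.COLOR_RGB2HSV)
m=((hsv[:,:,0]<8)|(hsv[:,:,0]>172))&(hsv[:,:,1]>120);m[:,:310]=0;m[:,365:]=0;m[:220]=0;m[245:]=0
rr,cc=np.nonzero(m);print("red",rr.min(),rr.max(),cc.min(),cc.max(),rr.mean(),cc.mean())
E
```

```text
d mm -98.13 push 9.04 norm 6.4
d mm -96.1 push 9.69 norm 6.7
d mm -94.0 push 10.13 norm 7.6
red 226 233 320 326 229.61290322580646 323.0967741935484
```

```bash
python3 -m inch '0.0005 0 0.0002 0 0; 0.0009 0 0.0004 0 0'|sh f.sh
python3 -m inch '0.0005 0 0.0002 0 0; 0.0009 0 0.0004 0 0'|sh f.sh
python3 -m inch '0.0005 0 0.0002 0 0; 0.0009 0 0.0004 0 0'|sh f.sh
```

```text
d mm -93.07 push 8.88 norm 6.7
d mm -92.06 push 8.91 norm 7.2
d mm -91.15 push 10.14 norm 7.2
```

```bash
python3 -m inch '0.0005 0 0.0002 0 0; 0.0009 0 0.0004 0 0'|sh f.sh
python3 -m inch '0.0005 0 0.0002 0 0; 0.0009 0 0.0004 0 0'|sh f.sh
```

```text
d mm -90.27 push 11.6 norm 8.7
d mm -89.51 push 13.81 norm 9.7
```

```bash
python3 -m inch '0.0005 0 0.0002 0 0; 0.0009 0 0.0004 0 0'|sh f.sh
```

```text
d mm -88.63 push 15.21 norm 10.7
```

The push has risen about 6 N above the 9.5 N sliding baseline. Backing off along the slope, then up.

```bash
python3 -m inch '-0.002 0 -0.0008 0 0; -0.006 0 -0.0024 0 0; -0.012 0 -0.0048 0 0; -0.019 0 -0.0076 0 0; -0.025 0 -0.01 0 0'|sh f.sh
python3 -m inch '0 0 -0.02 0 0; 0 0 -0.05 0 0; 0 0 -0.09 0 0; -0.02 0 -0.12 0 0; -0.04 0 -0.14 0 0'|sh f.sh
python3 - <<'E'
from tcp import *
im=arm.get_image("side");o=cv2.convertScaleAbs(cv2.resize(im[195:265,260:380,::-1],None,fx=6.6,fy=6.6,interpolation=2),alpha=1.5,beta=20)
def L(P):
    q=((proj("side",P)-[260,195]+.5)*6.6).astype(np.int32);cv2.polylines(o,[q],True,(0,255,255),1)
for h,z in((.017,.046),): L(npt(p,[(h*a,h*b,z) for a,b in((1.4142,0),(0,1.4142),(-1.4142,0),(0,-1.4142))]))
cv2.imwrite("pics/h9.png",o)
E
```

```text
d mm -115.16 push -0.43 norm 0.5
d mm -205.37 push 0.34 norm -0.0
```

View pics/h9.png

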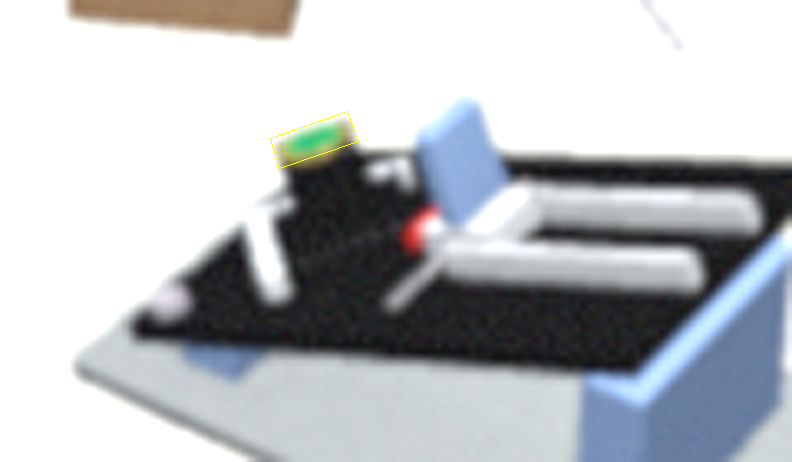

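The cell top is centred at crop (315,141), unmoved on the home outline. The red nose at (418,232) bears on its uphill corner and the clamp has stayed put.

```bash
python3 -c "
from cell import arm
print(arm.observe()['clock'],arm.sign_off())"
```

```text
the job is handed in; nothing more can be done
19.55 None
```

I handed the job in at 19.6 s: in the last camera view the green cell sits home in the fence corner, and the clamp's red nose presses it with an estimated 6 N (from the rise in push force), with the arm clear.

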